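# Change the orifice plate on the turbo flow bench

## Robot

A 6-joint arm with a two-finger parallel gripper is mounted at the origin on the work surface. World frame = base frame: x ahead of the robot, y to its left, z up, the work surface at z = 0. Lengths are in m, angles in rad, forces in N, time in s.
With the tool pointing down it reaches from about 0.375 to 0.975 m from the base axis. Payload 3.8 kg.
Tool frame: the origin (TCP) lies midway between the tips of the shut fingers; the grasp point (between the pads) lies 19 mm behind it; z points along the fingers, y is the direction in which the jaws open and shut (so a half turn about z gives the same grasp; the last joint's range is limited). The gripper opens to 85 mm and grips with 20 to 120 N. Pads are 22 mm wide; open, the fingers measure 114 mm over their backs; the gripper's body (76 mm by 85 mm) begins 54 mm behind the grasp point. The pads swing forward as they close: fully open they stand 13 mm farther back than shut.
Start: joints at [1.312, 0.264, 1.604, -0, 1.274, -0.037], TCP at [0.148, 0.658, 0.231] pointing down, gripper open.
Joint ranges: [-2.63, 2.63], [-0.94, 2.18], [0.31, 2.57], [-1.31, 4.45], [0, 2.66], [-2.55, 2.55]. Speed limits (rad/s): [2.57, 2.57, 3.14, 3.14, 3.14, 3.14].

## Interface

Orientations are given as a rotation vector (axis times angle).
In Python, from bench import manip, optics gives the robot as it stands.
- The arm moves only by the tool arm_command, never from a script. Its argument "increments" is text: rows parted by semicolons, each of 6 numbers parted by spaces: the shift along the tool's x, y, z in mm, then the turn, a rotation vector about the tool's x, y, z in units of 5 degrees (1.0 is 5 degrees). A call has 1 to 8 rows; each row shifts and turns the commanded pose from where the row before left it, along the tool's axes as they then stand; what a row does not reach is not made up. A row lasts 1/8 s, in which the tool goes at most 62.5 mm and 10.7 degrees, less where a joint would pass 70% of its speed; a pose out of reach is approached as far as the arm can. A call with a gripper value outside its range is refused whole. "gripper" is the finger opening in mm, from 0 to 85.4, set as the call begins (left out, the last holds). The fingers move at their own pace and stop on an object; "squeeze" is the grip in N (left out, the last holds). Time passes only in rows, so rows that do not move let the fingers close. It gives the time, the measured TCP pose, the force and the opening at its end, in the units of the state.
- manip.sense(): the state, without advancing time (a new reading comes with each control period).
- optics.camera(name): name is "side" or "top"; returns a dict with "frame" (480x640x3 uint8, blue, green, red), "fx", "fy", "cx", "cy" (pixels), "xyz" and "attitude" of the camera in the world. Camera axes: x right, y down, z forward; pixel columns grow to the right and rows downward; lengths in m; the calibration is good to about 2 mm. A picture is of the moment at which its call begins. There is no depth.
- manip.sign_off(): hands the job in, once; it reports no verdict.
The state is a dict: "clock": time; "q": joint angles; "qvel": joint speeds; "joint_efforts": joint torques, N m; "eef_pos": TCP position; "tcp_rot": TCP orientation; "ft_force": force on the tool from outside, world axes, zero at the start; "ft_torque": the same for the moment, N m; "opening": opening from 0.0 (shut) to 1.0 (fully open).
Only numpy, scipy, OpenCV 4.12 (cv2) and the standard library are available. Lean on these libraries where they do the work, as an engineer would, in place of code of your own. Each camera call takes 0.05 s, during which the arm holds its last target. There are 200 camera calls.

## Task

Slide the top orifice plate level out of the open front of the magazine, pressing on it only lightly so that the ground faces are not scored and the plates below stay where they are. Then lay it on the seat of the flow head and slide it in gently under the keeper until it is fully home against the stop, and let go. Leave the other things on the bench alone.

Things in the scene. Friction and masses are not known exactly. Their poses are not given: they have to be found in the camera images.
- plate1: top orifice plate of a stack of four: bare steel, 110 mm long (its x), 54 wide (its y), 8 thick, 0.37 kg, bore 16 mm; ends alike. Origin at the centre of its underside. Shut in by the magazine's walls, it can be touched only from above: 8 to 12 N of push there and a drag to the open front draws it out. With 35 to 50 mm out it stays lying and its long edges can be gripped; past half way it tips off
- plate2: the second plate, the same, directly under plate1. Origin at the centre of its underside. The oiled faces slide on one another with friction 0.2 to 0.28, the top one a little drier than the rest; a fingertip on steel has about 0.4, so it slips when pressed with less than some 7 N. From about 13 N the sliding faces are scored, and a still harder push drags this plate along
- plate3: the third plate, the same. Origin at the centre of its underside
- plate4: the lowest plate, the same, on the magazine's floor. Origin at the centre of its underside
- magazine: grey sheet-metal tray, fixed, holding the stack, 119 mm long (x), 64 wide (y), 55 high. Origin on the bench under the stack's centre. Its -x end is open, the walls end there 58 mm from the origin. Inner floor 18 mm above the bench; walls 3 mm thick, 58 mm apart inside (2 mm play each side of a plate) and 5 mm higher than plate1's top; back wall's inner face at x = +57 mm
- flow_head: fixed seat for one plate on an aluminium body, pipe at its rear (+x). Origin on the bench. Seat face 45 mm above the bench, from x = -20 mm to the stop at x = +55. Side guides 12 mm high, 58 mm apart, the mouth at -x flared (to x = -27 mm, 71 mm wide). A keeper bridges the far end from x = +40 mm, its underside 12 mm above the seat, so the plate must go in from the -x side
- home (a point): where a plate's origin lies when it is fully home in the flow head, its end against the stop: on the seat face, 45 mm above the flow head's origin; axes as the flow head's. A plate that is home sticks out 35 mm in front of the seat, where it can be held by its long edges
- spanner: combination spanner, 170 mm long, 8 mm high, lying between the magazine and the flow head; origin at the middle of its underside
- compressor_wheel: bladed aluminium compressor wheel, 46 mm across, 30 mm high, standing on its back disc; origin at the centre of its underside
- bell_mouth: aluminium inlet bell mouth, 45 mm high, flaring from 44 to 80 mm across; origin at the centre of its underside
- screwdriver: screwdriver with black handle, 190 mm long, 26 mm thick, lying down; origin at the middle of its underside
- vband_clamp: steel clamp ring, 72 mm across and 14 mm high, with a small bolt lug; origin at the centre of its underside
- bolt_jar: glass jar with steel cap, 60 mm across, 75 mm high; origin at the centre of its underside
- spray_can: spray can, 52 mm across, 160 mm high; origin at the centre of its underside
Things that resemble listed ones, but are neither listed nor needed, are in the scene too. What is shaped like the flow_head but brown, pink or purple is not meant.

How it is judged:
By the outcome, as a careful person would: the job done as asked, in the order asked, and still so for the second after the job is handed in, with the robot touching nothing.
It also fails if it takes over 72 s, if anything falls off the work surface, if the arm or the gripper's body presses on something with over 40 N, if the wrist force passes 120 N, or if a joint passes its speed limit or range.

## Working session

There is one attempt and no reset: what is moved stays moved. The work goes in short steps, Python scripts to look and compute and a tool call to move; the robot and the scene stay as the last step left them, time stands still between calls to the robot, and variables do not carry over. Pictures are saved under pics/ and viewed, about 8 in all and at most 12, crops included, and the job is handed in when it is done.

Besides the shell and the picture viewer there is one more tool, called after "Request:" as name(argument=value, ...) on one line, values as JSON. arm_command: Moves the arm, as the interface text tells. Its arguments: {"type":"object","properties":{"increments":{"type":"string"},"gripper":{"type":"number"},"squeeze":{"type":"number"}},"required":["increments"]}

```bash
mkdir -p pics; cat > h.py <<'E'
import numpy as np, cv2
from scipy.spatial.transform import Rotation as R
from bench import manip, optics
def cam(n):
    c=optics.camera(n); return c
def rot(c):
    a=np.array(c["attitude"],float); return a if a.shape==(3,3) else R.from_rotvec(a).as_matrix()
def ray(c,u,v,z):
    d=rot(c)@np.array([(u-c["cx"])/c["fx"],(v-c["cy"])/c["fy"],1]); o=np.array(c["xyz"])
    return o+d*(z-o[2])/d[2]
def proj(c,p):
    q=rot(c).T@(np.array(p)-np.array(c["xyz"])); return c["cx"]+c["fx"]*q[0]/q[2],c["cy"]+c["fy"]*q[1]/q[2]
E
python3 - <<'E'
from h import *
for n in("top","side"):
    c=cam(n); cv2.imwrite(f"pics/{n}0.png",c["frame"]); print(n,{k:np.round(c[k],4).tolist() for k in c if k!="frame"})
print(manip.sense())
E
```

```text
top {'fx': 452.8926, 'fy': 452.8926, 'cx': 327.0498, 'cy': 239.7201, 'xyz': [0.4263, -0.0111, 1.065], 'attitude': [-2.1689, 2.2048, -0.0476]}
side {'fx': 488.009, 'fy': 488.009, 'cx': 311.9439, 'cy': 244.8783, 'xyz': [0.0312, -0.8256, 0.7687], 'attitude': [-2.1691, 0.599, -0.269]}
{'clock': 0.1, 'q': array([ 1.31207603e+00,  2.64679942e-01,  1.60523811e+00,  1.69752509e-05,
        1.27367362e+00, -3.69304951e-02]), 'qvel': array([ 0.00021714, -0.00031226, -0.00115703, -0.00150723,  0.00081643,
       -0.00068183]), 'joint_efforts': array([-2.04921039e-04, -5.16702783e+01, -3.68592238e+01, -5.78386721e-05,
        6.25599627e-03, -1.44120492e-05]), 'eef_pos': array([0.14833375, 0.6578337 , 0.23008471]), 'tcp_rot': array([-3.47646243e-01, -3.12198433e+00,  3.10175106e-03]), 'ft_force': array([-0.04092259,  0.66097625, -1.45641164]), 'ft_torque': array([-0.03530407, -0.03172748,  0.00877583]), 'opening': 0.9988259164739239}
```

View pics/top0.png

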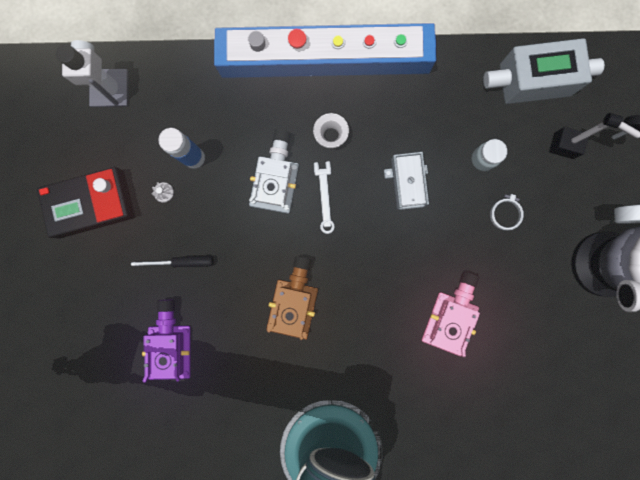

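View pics/side0.png

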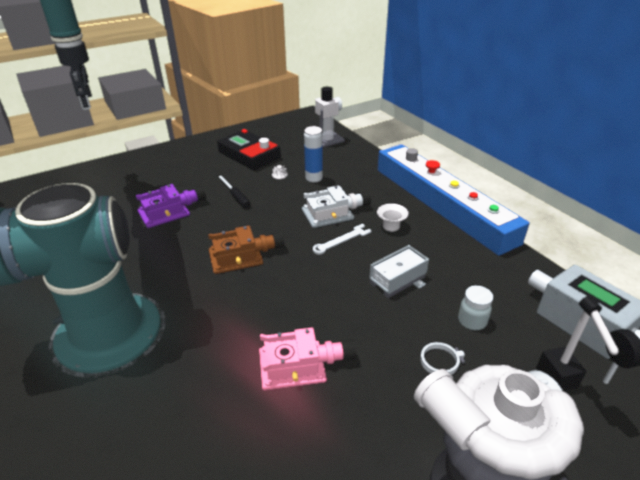

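The top view shows the magazine at about (410,180), the white flow head at (272,182) with its pipe up, and the spanner at (325,198) between them. I'll enlarge this area next.

```bash
python3 - <<'E'
import cv2,numpy as np
t=cv2.imread("pics/top0.png")
a=cv2.resize(t[140:220,380:440],None,fx=6.6,fy=6.6,interpolation=cv2.INTER_CUBIC)
b=cv2.resize(t[140:220,242:302],None,fx=6.6,fy=6.6,interpolation=cv2.INTER_CUBIC)
cv2.imwrite("pics/crop0.png",np.hstack([a,b]))
E
```

```text
(no output)
```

View pics/crop0.png

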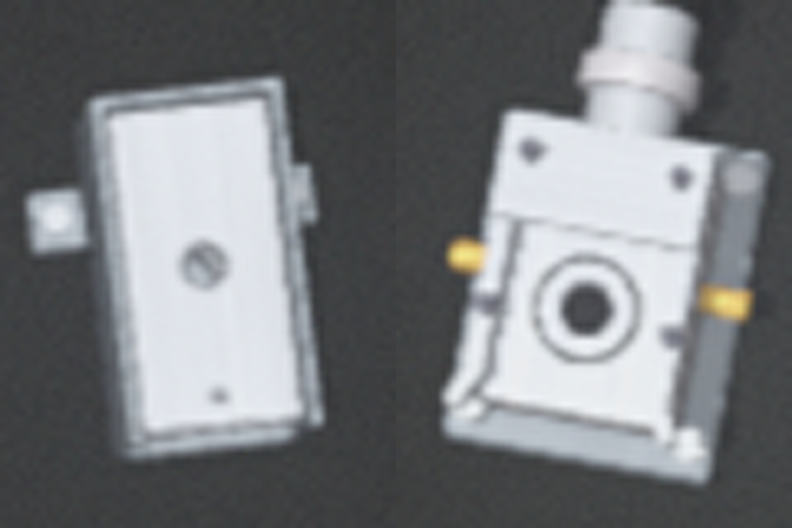

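Crop: magazine's back wall is at the top (+x) and its open front at the bottom (−x, towards the robot). Plate corners are at about crop (108,112), (268,97), (300,418), (145,435) and the bore at (204,264). The flow head's seat bore is at crop (585,309), and its mouth faces the bottom.

```bash
python3 - <<'E'
from h import *
t=cv2.imread("pics/top0.png"); c=cam("top")
# calibrated pts
def P(u,v,z,x0=380): return ray(c,(u+.5)/6.6-.5+x0,(v+.5)/6.6-.5+140,z)
co=[P(108,112,.05),P(268,97,.05),P(300,418,.05),P(145,435,.05)]
co=np.array(co); print("plate corners",co.round(4).tolist()); 
print("sides",[round(float(np.linalg.norm(co[i]-co[(i+1)%4])),4) for i in range(4)],"ctr",co.mean(0).round(4))
print("bore",P(204,264,.05).round(4))
ax=(co[0]+co[1]-co[2]-co[3]); print("yaw",np.degrees(np.arctan2(ax[1],ax[0])))
g=cv2.cvtColor(t,cv2.COLOR_BGR2GRAY); roi=g[140:220,388:440]
print("grays",g[165,405:420],)
m=(cv2.resize(g[140:220,392:430],None,fx=6,fy=6,interpolation=cv2.INTER_CUBIC)>200).astype(np.uint8)
cs,_=cv2.findContours(m,0,2); k=max(cs,key=cv2.contourArea); r=cv2.minAreaRect(k); b=cv2.boxPoints(r)
w=np.array([ray(c,(p[0]+.5)/6-.5+392,(p[1]+.5)/6-.5+140,.05) for p in b]); ax=[w[i]-w[(i+1)%4] for i in range(4)]
print("mask rect ctr",w.mean(0).round(4),[ (round(float(np.linalg.norm(a)),4),round(float(np.degrees(np.arctan2(a[1],a[0]))),2)) for a in ax])
F=lambda u,v,z:P(u-396,v,z,242)
print("fh bore",F(585,309,.045).round(4))
for n,a,b,z in(("front edge",(497,402),(690,437),.045),("keeper front",(490,213),(700,247),.065),("keeper back",(505,110),(715,148),.065),("seat L edge",(520,225),(488,405),.045),("guideR",(697,250),(668,432),.057)):
    A,B=F(*a,z),F(*b,z); d=B-A; print(n,A.round(4),B.round(4),"len",np.linalg.norm(d).round(4),"dir",np.degrees(np.arctan2(d[1],d[0])).round(2))
s=cam("side"); x=cv2.imread("pics/side0.png")
for p in ([.5477,-.1907,.05],): print(proj(s,p))
cv2.imwrite("pics/crop1.png",np.hstack([cv2.resize(x[235:305,360:440],None,fx=5,fy=5,interpolation=2),cv2.resize(x[170:240,295:375],None,fx=5,fy=5,interpolation=2)]))
E
```

```text
plate corners [[0.6692, -0.1578, 0.05], [0.6734, -0.2127, 0.05], [0.5625, -0.2205, 0.05], [0.5576, -0.1677, 0.05]]
sides [0.055, 0.1112, 0.0531, 0.1121] ctr [ 0.6157 -0.1897  0.05  ]
bore [ 0.616  -0.1893  0.05  ]
yaw 4.5429975208003475
grays [230 228 227 228 228 229 229 229 228 227 228 228 228 228 227]
mask rect ctr [ 0.6153 -0.1894  0.05  ] [(0.0532, 95.44), (0.1098, 4.8), (0.0529, -84.51), (0.1098, -175.03)]
fh bore [0.6072 0.1285 0.045 ]
front edge [0.5755 0.1591 0.045 ] [0.5622 0.0928 0.045 ] len 0.0677 dir -101.33
keeper front [0.637  0.1577 0.065 ] [0.6241 0.0866 0.065 ] len 0.0722 dir -100.32
keeper back [0.6722 0.1523 0.065 ] [0.6578 0.0812 0.065 ] len 0.0726 dir -101.43
seat L edge [0.6369 0.1507 0.045 ] [0.5745 0.1622 0.045 ] len 0.0634 dir 169.53
guideR [0.6247 0.0885 0.057 ] [0.5625 0.099  0.057 ] len 0.0631 dir 170.37
(np.float64(373.39517699776036), np.float64(273.69645032451604))
```

View pics/crop1.png

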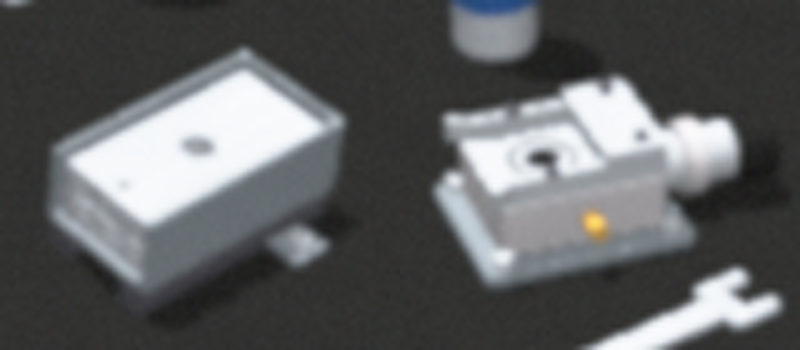

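```bash
cat >> h.py <<'E'
def go(p,yaw_x):  # tool-axes shift (mm) and turn (5 deg units) to TCP p with tool down, tool x at world angle yaw_x deg
    s=manip.sense(); M=R.from_rotvec(s["tcp_rot"]); a=np.radians(yaw_x)
    T=R.from_matrix(np.array([[np.cos(a),np.sin(a),0],[np.sin(a),-np.cos(a),0],[0,0,-1]]))
    print("clock",round(s["clock"],2),"pos",s["eef_pos"].round(4),"f",s["ft_force"].round(2),"open",round(s["opening"],3))
    print("shift mm",(M.inv().apply(np.array(p)-s["eef_pos"])*1000).round(1),"turn",(np.degrees((M.inv()*T).as_rotvec())/5).round(3))
E
python3 - <<'E'
from h import *
s=cam("side")
print("side plate bore",ray(s,360+198/5,235+146/5,.05).round(4),"fh bore",ray(s,295+143/5,170+158/5,.045).round(4))
a=np.radians(4.8); p=np.array([.6155,-.1894,0])+.025*np.array([np.cos(a),np.sin(a),0]); p[2]=.1
print(p); go(p,184.8)
E
```

```text
side plate bore [ 0.6171 -0.1953  0.05  ] fh bore [0.6101 0.1219 0.045 ]
[ 0.64041232 -0.18730805  0.1       ]
clock 0.25 pos [0.1484 0.6581 0.2306] f [ 0.59 -0.38  0.46] open 0.999
shift mm [-665.9 -716.3  131.4] turn [-1.300e-02 -2.000e-03 -3.502e+00]
```

Request:
arm_command(increments="-32 -34 0 0 0 0;-37 -40 0 0 0 0;-37 -40 0 0 0 0;-37 -40 0 0 0 0;-37 -40 0 0 0 0;-37 -40 0 0 0 0;-37 -40 0 0 0 0;-37 -40 0 0 0 0", gripper=0, squeeze=80)

```text
clock: 1.25
eef_pos: [0.3639, 0.2866, 0.2315]
tcp_rot: [0.347, 3.122, 0.001]
ft_force: [0.0, 0.8, 0.5]
opening: 0.003
```

Request:
arm_command(increments="-37 -40 0 0 0 0;-37 -40 0 0 0 0;-37 -40 0 0 0 0;-37 -40 0 0 0 0;-37 -40 0 0 0 0;-37 -40 0 0 0 0;-37 -40 0 0 0 0;-37 -40 0 0 0 0")

```text
clock: 2.25
eef_pos: [0.5823, -0.0908, 0.2313]
tcp_rot: [0.348, 3.122, 0.0]
ft_force: [-0.1, -0.1, 0.8]
opening: 0.0
```

Request:
arm_command(increments="-37 -40 20 0 0 0;-20 -20 20 0 0 -0.8;0 0 20 0 0 -0.9;0 0 20 0 0 -0.9;0 0 10 0 0 -0.9;0 0 0 0 0 0;0 0 0 0 0 0")

```text
clock: 3.12
eef_pos: [0.6244, -0.1603, 0.1418]
tcp_rot: [-0.129, 3.138, -0.0]
ft_force: [-0.0, 0.5, 0.2]
opening: 0.002
```

```bash
python3 - <<'E'
from h import *
s=cam("side"); t=cam("top"); go([.6404,-.1873,.06],184.8)
p=manip.sense()["eef_pos"]; print("proj side",proj(s,p),"top",proj(t,p))
x=s["frame"];y=t["frame"]
cv2.imwrite("pics/crop2.png",np.hstack([cv2.resize(x[215:305,360:440],(400,450),interpolation=2),cv2.resize(y[130:220,370:450],(400,450),interpolation=2)]))
E
```

```text
clock 3.23 pos [ 0.6247 -0.1603  0.1423] f [ 0.38  0.08 -0.19] open 0.002
shift mm [-13.3 -28.1  82.3] turn [-0.007  0.017 -0.009]
proj side (np.float64(396.2585618837378), np.float64(222.22368500652536)) top (np.float64(403.9215576810641), np.float64(167.21496899936614))
```

View pics/crop2.png

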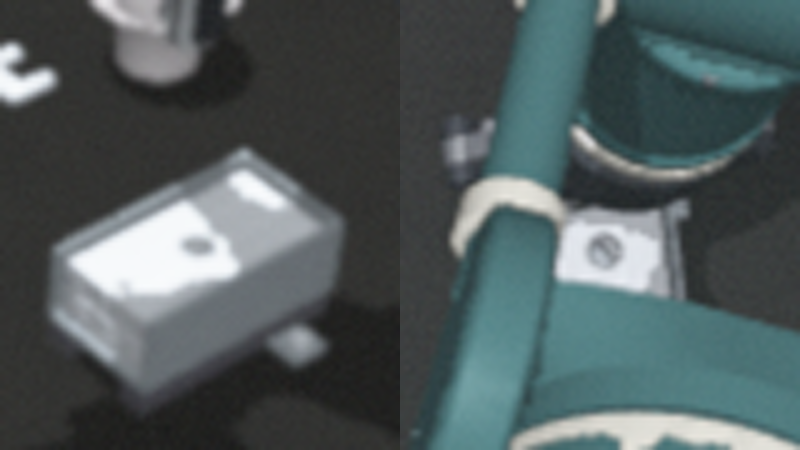

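The side crop shows the fingertip at about (398,224) against a predicted (396.3,222.2). So the side camera is about 1.5 px off, and once corrected it agrees with the top measurement. I'll trust the top view.

Request:
arm_command(increments="-8 -14 20 0 0 0;-5 -14 20 0 0 0;0 0 20 0 0 0;0 0 16 0 0 0;0 0 5 0 0 0;0 0 0 0 0 0;0 0 0 0 0 0")

```text
clock: 4.1
eef_pos: [0.64, -0.1871, 0.0613]
tcp_rot: [-0.132, 3.137, -0.001]
ft_force: [-0.3, -0.2, 1.2]
opening: -0.001
```

```bash
python3 - <<'E'
from h import *
go([.6404,-.1873,.05],184.8)
for _ in range(5): optics.camera("side"); print(manip.sense()["ft_force"].round(2))
E
```

```text
clock 4.1 pos [ 0.64   -0.1871  0.0613] f [-0.28 -0.23  1.19] open -0.001
shift mm [-0.3 -0.3 11.3] turn [-0.007  0.017  0.001]
[-0.07  0.36  0.1 ]
[-0.12 -0.24 -0.28]
[ 0.48 -0.2   0.12]
[-0.22  0.22 -0.88]
[0.55 0.46 0.03]
```

Request:
arm_command(increments="0 0 4 0 0 0;0 0 3 0 0 0;0 0 2 0 0 0;0 0 0.5 0 0 0;0 0 0 0 0 0")

```text
clock: 4.97
eef_pos: [0.6393, -0.187, 0.0507]
tcp_rot: [0.131, -3.139, -0.0]
ft_force: [-0.6, -0.4, 0.5]
opening: 0.001
```

Request:
arm_command(increments="0 0 0.5 0 0 0;0 0 0 0 0 0")

```text
clock: 5.22
eef_pos: [0.6394, -0.1871, 0.0503]
tcp_rot: [-0.131, 3.139, -0.0]
ft_force: [-0.1, -0.5, 0.4]
opening: 0.002
```

Request:
arm_command(increments="0 0 0.5 0 0 0;0 0 0 0 0 0")

```text
clock: 5.48
eef_pos: [0.6395, -0.1871, 0.0501]
tcp_rot: [-0.131, 3.139, -0.0]
ft_force: [0.1, 0.9, 2.6]
opening: -0.0
```

Request:
arm_command(increments="0 0 0.4 0 0 0;0 0 0 0 0 0")

```text
clock: 5.72
eef_pos: [0.6395, -0.1871, 0.0501]
tcp_rot: [-0.131, 3.139, -0.0]
ft_force: [-2.0, 1.0, 5.1]
opening: 0.001
```

Request:
arm_command(increments="0 0 0.4 0 0 0;0 0 0 0 0 0")

```text
clock: 5.98
eef_pos: [0.6397, -0.1872, 0.0501]
tcp_rot: [-0.131, 3.138, -0.001]
ft_force: [-3.1, 0.5, 6.4]
opening: -0.0
```

Request:
arm_command(increments="0 0 0.5 0 0 0;0 0 0 0 0 0;0.5 0 0 0 0 0;0 0 0 0 0 0")

```text
clock: 6.48
eef_pos: [0.64, -0.1873, 0.0501]
tcp_rot: [-0.131, 3.136, -0.001]
ft_force: [-0.2, 0.1, 7.4]
opening: 0.003
```

```bash
python3 - <<'E'
from h import *
go([.6404,-.1873,.05],184.8)
f=[]
for _ in range(4): optics.camera("side"); f.append(manip.sense()["ft_force"])
print(np.mean(f,0).round(2),np.std(f,0).round(2))
E
```

```text
clock 6.47 pos [ 0.64   -0.1873  0.0501] f [-0.16  0.09  7.38] open 0.003
shift mm [-0.4 -0.1  0.1] turn [-0.009  0.028 -0.003]
[-1.1   0.86  7.19] [0.12 0.67 0.26]
```

Request:
arm_command(increments="0 0 0.6 0 0 0;0.5 0 0 0 0 0;0.5 0 0 0 0 0;0.5 0 0 0 0 0")

```text
clock: 7.18
eef_pos: [0.6399, -0.1873, 0.0501]
tcp_rot: [-0.131, 3.133, -0.002]
ft_force: [2.3, 1.7, 6.8]
opening: 0.0
```

Request:
arm_command(increments="0.7 0 0 0 0 0;0.7 0 0 0 0 0;0.7 0 0 0 0 0")

```text
clock: 7.55
eef_pos: [0.6381, -0.1879, 0.0501]
tcp_rot: [-0.131, 3.133, -0.003]
ft_force: [2.0, 1.0, 7.0]
opening: -0.001
```

Request:
arm_command(increments="0 0 0.6 0 0 0;0 0 0 0 0 0")

```text
clock: 7.8
eef_pos: [0.6381, -0.1879, 0.0501]
tcp_rot: [-0.131, 3.133, -0.003]
ft_force: [-0.3, 1.1, 7.6]
opening: -0.006
```

Request:
arm_command(increments="1 0 0.3 0 0 0;1 0 0 0 0 0;1 0 0 0 0 0")

```text
clock: 8.18
eef_pos: [0.636, -0.1884, 0.0501]
tcp_rot: [-0.131, 3.131, -0.004]
ft_force: [2.7, 0.9, 8.0]
opening: 0.0
```

Request:
arm_command(increments="1 0 0.4 0 0 0;1 0 0.3 0 0 0;1 0 0 0 0 0;1 0 0 0 0 0")

```text
clock: 8.68
eef_pos: [0.6327, -0.189, 0.05]
tcp_rot: [-0.131, 3.13, -0.005]
ft_force: [2.5, -0.2, 10.0]
opening: 0.001
```

```bash
python3 - <<'E'
from h import *
f=[]
for _ in range(4): s=cam("side"); f.append(manip.sense()["ft_force"])
print(np.mean(f,0).round(2)); go([.6404,-.1873,.05],184.8)
a=cv2.imread("pics/side0.png")[235:305,360:440]
cv2.imwrite("pics/crop3.png",np.hstack([cv2.resize(i,None,fx=5,fy=5,interpolation=2) for i in(a,s["frame"][235:305,360:440])]))
E
```

```text
[ 2.3  -0.05 10.2 ]
clock 8.88 pos [ 0.6326 -0.189   0.0501] f [ 2.01  0.03 10.21] open 0.002
shift mm [-7.9  1.1  0.1] turn [-0.038  0.102 -0.003]
```

View pics/crop3.png

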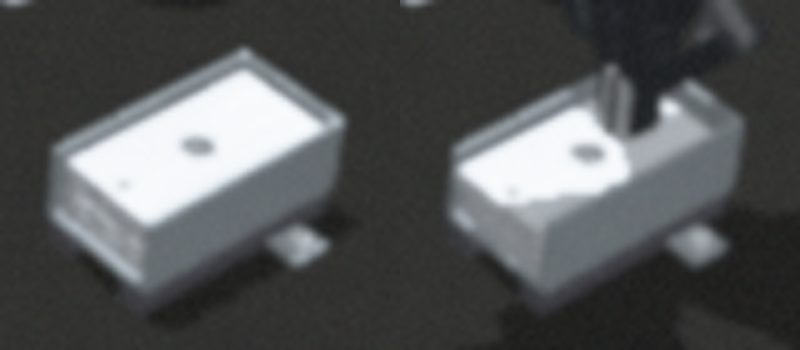

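The bore has moved about 8 crop px (4–5 mm) to the front: the plate is drawing out at about 10 N. I'll continue.

Request:
arm_command(increments="1 0 0 0 0 0;1.5 0 0 0 0 0;1.5 0 0 0 0 0;1.5 0 0 0 0 0")

```text
clock: 9.38
eef_pos: [0.6273, -0.1895, 0.0501]
tcp_rot: [-0.131, 3.129, -0.005]
ft_force: [3.1, 1.4, 10.0]
opening: -0.002
```

Request:
arm_command(increments="1.5 0 0 0 0 0;1.5 0 0 0 0 0;1.5 0 0 0 0 0;1.5 0 0 0 0 0")

```text
clock: 9.88
eef_pos: [0.6213, -0.1901, 0.0501]
tcp_rot: [-0.131, 3.129, -0.005]
ft_force: [3.6, -0.2, 10.0]
opening: 0.002
```

Request:
arm_command(increments="1.5 0 0 0 0 0;1.5 0 0 0 0 0;1.5 0 0 0 0 0;1.5 0 0 0 0 0")

```text
clock: 10.38
eef_pos: [0.6154, -0.1906, 0.0501]
tcp_rot: [-0.131, 3.129, -0.005]
ft_force: [3.5, 0.7, 10.3]
opening: -0.007
```

```bash
python3 - <<'E'
from h import *
f=[]
for _ in range(4): s=cam("side"); f.append(manip.sense()["ft_force"])
print(np.mean(f,0).round(2)); go([.6404,-.1873,.05],184.8)
E
```

```text
[ 2.56  0.15 10.14]
clock 10.57 pos [ 0.6152 -0.1906  0.05  ] f [ 1.86  0.77 10.58] open 0.001
shift mm [-25.4   1.2   0.2] turn [-0.04   0.101 -0.003]
```

Request:
arm_command(increments="1.5 0 0 0 0 0;1.5 0 0 0 0 0;1.5 0 0 0 0 0;1.5 0 0 0 0 0;1.5 0 0 0 0 0;1.5 0 0 0 0 0")

```text
clock: 11.32
eef_pos: [0.6064, -0.1914, 0.05]
tcp_rot: [-0.131, 3.129, -0.005]
ft_force: [3.1, 0.6, 9.8]
opening: 0.004
```

Request:
arm_command(increments="1.5 0 0 0 0 0;1.5 0 0 0 0 0;1.5 0 0 0 0 0;1.5 0 0 0 0 0;1 0 0 0 0 0")

```text
clock: 11.95
eef_pos: [0.5994, -0.192, 0.05]
tcp_rot: [-0.131, 3.129, -0.005]
ft_force: [3.0, 0.9, 9.6]
opening: 0.001
```

```bash
python3 - <<'E'
from h import *
f=[]
for _ in range(3): s=cam("side"); f.append(manip.sense()["ft_force"])
print(np.mean(f,0).round(2)); go([.6404,-.1873,.05],184.8)
cv2.imwrite("pics/crop4.png",cv2.resize(s["frame"][235:305,340:440],None,fx=7,fy=7,interpolation=2))
# predicted front-end corners (side px, offset +1.3,+1.8) for given travel
a=np.radians(4.8);e=np.array([np.cos(a),np.sin(a),0]);n=np.array([-e[1],e[0],0])
for d in(.035,.04,.045,.05):
    print(d,[(np.array(proj(s,np.array([.6155,-.1894,.05])-e*(.055+d)+n*w))+[1.3-340,1.8-235]).round(1)*7 for w in(.027,-.027)],"bore",(np.array(proj(s,np.array([.6155,-.1894,.05])-e*d))+[1.3-340,1.8-235]).round(1)*7)
E
```

```text
[ 2.72  0.21 10.45]
clock 12.1 pos [ 0.5994 -0.192   0.05  ] f [ 2.780e+00 -1.000e-02  1.051e+01] open 0.002
shift mm [-41.3   1.3   0.4] turn [-0.041  0.104 -0.003]
0.035 [array([142.1, 273. ]), array([254.8, 366.8])] bore [329.7 250.6]
0.04 [array([130.2, 279.3]), array([242.2, 373.1])] bore [317.8 256.9]
0.045 [array([117.6, 285.6]), array([230.3, 380.1])] bore [305.9 262.5]
0.05 [array([105.7, 291.9]), array([217.7, 386.4])] bore [294.  268.8]
```

View pics/crop4.png

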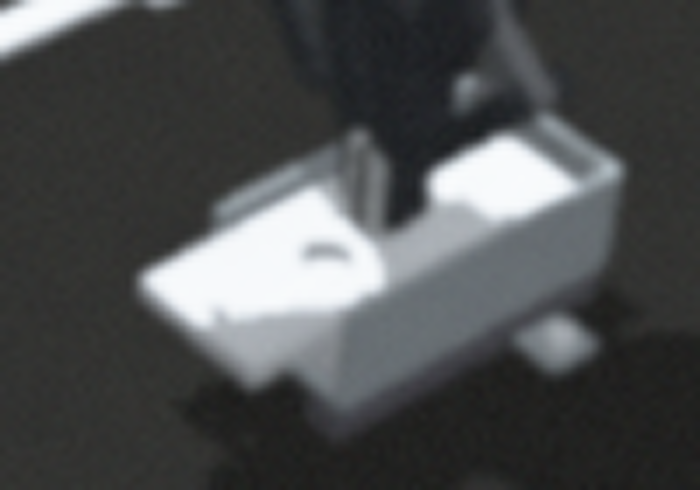

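The front corner sits at crop (138,278) and the bore at (326,250), which means about 37 mm out. I'll drag 6 mm more, then release upward and back off to grip.

Request:
arm_command(increments="1.5 0 0 0 0 0;1.5 0 0 0 0 0;1.5 0 0 0 0 0;1.5 0 0 0 0 0;-0.8 0 0 0 0 0;-0.7 0 -1 0 0 0;0 0 -1.5 0 0 0;0 0 -2 0 0 0")

```text
clock: 13.1
eef_pos: [0.5899, -0.1909, 0.0504]
tcp_rot: [0.131, -3.138, -0.001]
ft_force: [-0.4, 0.9, 0.2]
opening: 0.0
```

Request:
arm_command(increments="0 0 -10 0 0 0;0 0 -30 0 0 0;0 0 -40 0 0 0;40 0 0 0 0 0;20 0 0 0 0 0;0 0 0 0 0 0;0 0 0 0 0 0", gripper=85)

```text
clock: 13.98
eef_pos: [0.5312, -0.1961, 0.131]
tcp_rot: [-0.131, 3.138, -0.0]
ft_force: [-0.5, 0.4, 0.6]
opening: 0.997
```

```bash
python3 - <<'E'
from h import *
s=cam("side")
a=np.radians(4.8);e=np.array([np.cos(a),np.sin(a),0]);n=np.array([-e[1],e[0],0])
p=np.array([.6155,-.1894,0])-e*(.043+.042); p[2]=.1
print(p); go(p,184.8); q=manip.sense()["eef_pos"]; print("proj tcp",proj(s,q))
cv2.imwrite("pics/crop5.png",cv2.resize(s["frame"][215:305,330:440],None,fx=6,fy=6,interpolation=2))
for d in(.04,.043,.046):
    print(d,[((np.array(proj(s,np.array([.6155,-.1894,.05])-e*(.055+d)+n*w))+[1.3-330,1.8-215])*6).round(0) for w in(.027,-.027)],((np.array(proj(s,np.array([.6155,-.1894,.05])-e*d))+[1.3-330,1.8-215])*6).round(0))
E
```

```text
[ 0.53079811 -0.19651262  0.1       ]
clock 14.03 pos [ 0.5314 -0.1962  0.1309] f [ 1.12 -0.57 -0.29] open 0.993
shift mm [ 0.7 -0.3 30.9] turn [-0.001  0.008 -0.001]
proj tcp (np.float64(370.968780543654), np.float64(248.8148187924067))
0.04 [array([172., 359.]), array([268., 440.])] [333. 340.]
0.043 [array([165., 362.]), array([261., 443.])] [326. 343.]
0.046 [array([159., 366.]), array([255., 447.])] [320. 346.]
```

View pics/crop5.png

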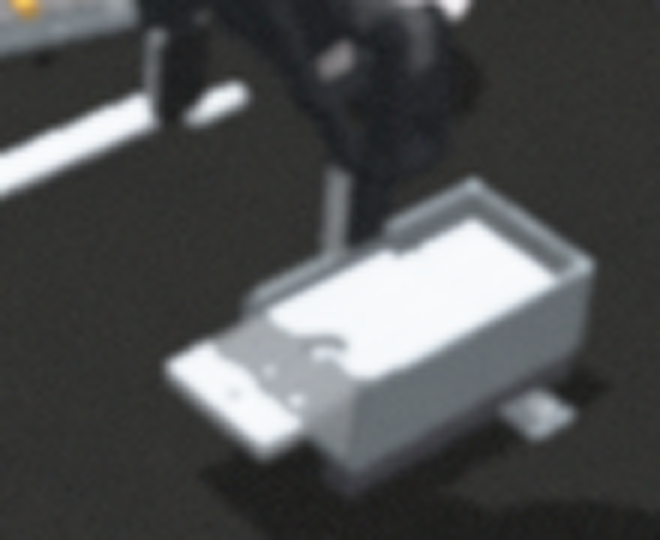

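The plate lies level about 43 mm out, with its left corner at crop (166,363). The open gripper straddles its axis. I'll descend and grip the long edges.

Request:
arm_command(increments="0 0 20 0 0 0;0 0 25 0 0 0;0 0 25 0 0 0;0 0 20 0 0 0;0 0 12 0 0 0;0 0 5 0 0 0;0 0 0 0 0 0")

```text
clock: 14.9
eef_pos: [0.531, -0.1962, 0.0239]
tcp_rot: [-0.132, 3.139, -0.0]
ft_force: [-0.2, -0.0, -0.6]
opening: 0.995
```

Request:
arm_command(increments="0 0 0 0 0 0;0 0 0 0 0 0;0 0 0 0 0 0;0 0 0 0 0 0", gripper=45, squeeze=25)

```text
clock: 15.4
eef_pos: [0.5313, -0.1965, 0.0246]
tcp_rot: [-0.131, 3.137, -0.001]
ft_force: [0.1, -0.3, 3.2]
opening: 0.626
```

Request:
arm_command(increments="0 0 -0.5 0 0 0;0 0 0 0 0 0;0 0 0 0 0 0;0 0 -0.5 0 0 0;0 0 0 0 0 0", squeeze=90)

```text
clock: 16.02
eef_pos: [0.5312, -0.1964, 0.025]
tcp_rot: [-0.131, 3.138, -0.001]
ft_force: [1.3, -1.6, 3.1]
opening: 0.61
```

Request:
arm_command(increments="0 0 -0.7 0 0 0;0 0 0 0 0 0;0 0 0 0 0 0")

```text
clock: 16.4
eef_pos: [0.5303, -0.196, 0.0252]
tcp_rot: [0.131, -3.138, -0.0]
ft_force: [0.6, -0.1, 1.7]
opening: 0.609
```

Request:
arm_command(increments="1 0 0 0 0 0;2 0 0 0 0 0;3 0 0 0 0 0;4 0 0 0 0 0")

```text
clock: 16.9
eef_pos: [0.5201, -0.1968, 0.0252]
tcp_rot: [0.131, -3.138, -0.0]
ft_force: [-0.4, -0.2, 0.3]
opening: 0.608
```

Request:
arm_command(increments="5 0 0 0 0 0;5 0 0 0 0 0;5 0 0 0 0 0;5 0 0 0 0 0;5 0 0 0 0 0;5 0 0 0 0 0")

```text
clock: 17.65
eef_pos: [0.4902, -0.1994, 0.0253]
tcp_rot: [0.131, -3.138, -0.0]
ft_force: [1.1, 0.2, -1.9]
opening: 0.61
```

Request:
arm_command(increments="5 0 0 0 0 0;5 0 0 0 0 0;5 0 0 0 0 0;5 0 0 0 0 0;5 0 0 0 0 0;5 0 0 0 0 0;4 0 0 0 0 0")

```text
clock: 18.52
eef_pos: [0.4562, -0.2022, 0.0252]
tcp_rot: [0.131, -3.138, -0.001]
ft_force: [-0.1, -0.1, -4.0]
opening: 0.612
```

```bash
python3 - <<'E'
from h import *
f=[]
for _ in range(3): s=cam("side"); f.append(manip.sense()["ft_force"])
print(np.mean(f,0).round(2)); go([.6404,-.1873,.05],184.8)
cv2.imwrite("pics/crop6.png",cv2.resize(s["frame"][205:315,300:440],None,fx=5,fy=5,interpolation=2))
E
```

```text
[-0.33  0.27 -3.18]
clock 18.68 pos [ 0.4565 -0.2023  0.0254] f [ 0.43  0.04 -3.79] open 0.613
shift mm [-184.5   -0.4  -24.7] turn [ 0.002 -0.004 -0.004]
```

View pics/crop6.png

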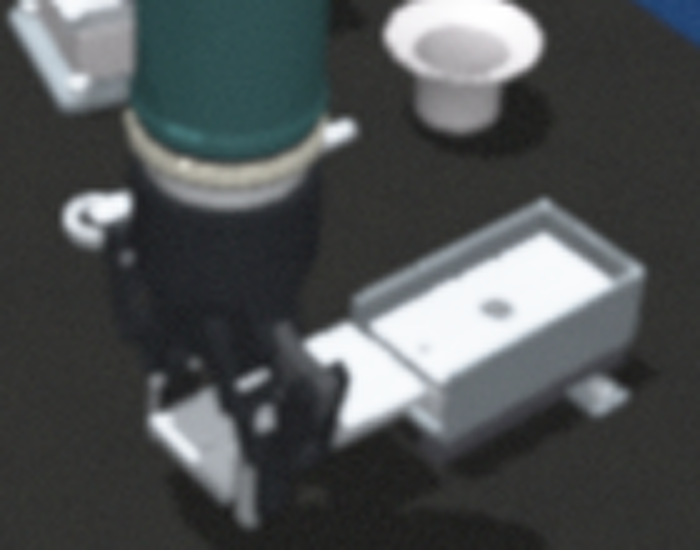

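The plate is fully out, level in the grip, with fz about −3.5 N (its weight). Plate 2 still lies in place in the magazine. Next I lift and carry it to the flow head's mouth.

Request:
arm_command(increments="5 0 -8 0 0 0;0 0 -20 0 0 0;0 0 -25 0 0 0;0 0 -7 0 0 0.8;0 15 0 0 0 0.8;0 25 0 0 0 0.8;0 35 0 0 0 0.68;0 35 0 0 0 0")

```text
clock: 19.68
eef_pos: [0.4639, -0.0929, 0.0861]
tcp_rot: [0.292, 3.127, -0.0]
ft_force: [-0.0, -0.3, -2.7]
opening: 0.611
```

Request:
arm_command(increments="0 40 0 0 0 0;0 40 0 0 0 0;0 40 0 0 0 0;0 40 0 0 0 0;0 30 0 0 0 0;0 20 0 0 0 0;0 0 0 0 0 0;0 0 0 0 0 0")

```text
clock: 20.68
eef_pos: [0.5023, 0.1121, 0.0854]
tcp_rot: [-0.29, -3.128, 0.001]
ft_force: [0.2, -0.5, -3.1]
opening: 0.609
```

```bash
python3 - <<'E'
from h import *
go([.4505,.1573,.0305],169.4)
E
```

```text
clock 20.68 pos [0.5023 0.1121 0.0854] f [ 0.18 -0.47 -3.13] open 0.609
shift mm [59.2 34.9 54.9] turn [-0.008 -0.005 -0.001]
```

Request:
arm_command(increments="20 10 0 0 0 0;20 12 0 0 0 0;19 13 0 0 0 0;0 0 15 0 0 0;0 0 20 0 0 0;0 0 15 0 0 0;0 0 5 0 0 0;0 0 0 0 0 0")

```text
clock: 21.68
eef_pos: [0.4508, 0.1577, 0.03]
tcp_rot: [-0.291, -3.127, 0.001]
ft_force: [0.2, 0.7, -3.4]
opening: 0.611
```

```bash
python3 - <<'E'
from h import *
s=cam("side");t=cam("top"); go([.4505,.1573,.0305],169.4)
a=cv2.resize(s["frame"][170:250,260:360],(400,320),interpolation=2);b=cv2.resize(t["frame"][150:250,230:330],(400,400),interpolation=2)
a=np.vstack([a,np.zeros((80,400,3),np.uint8)])
cv2.imwrite("pics/crop7.png",cv2.resize(np.hstack([a,b]),None,fx=1,fy=1))
E
```

```text
clock 21.77 pos [0.4517 0.158  0.0309] f [-0.34 -0.4  -2.86] open 0.613
shift mm [ 1.  -1.   0.4] turn [ 0.005  0.01  -0.005]
```

View pics/crop7.png

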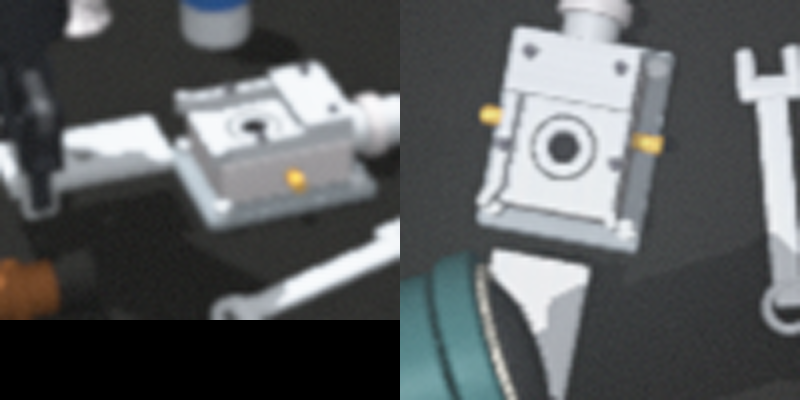

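The top crop shows the plate's front edge mid at (541,258), and the flow-head axis through the bore (563,147) passes u≈542 there. They are aligned to about 1 mm, with like angles. I'll slide in.

Request:
arm_command(increments="-4 0.5 0 0 0 0;-4 0.5 0 0 0 0;-4 0 0 0 0 0;-4 0 0 0 0 0;-4 0 0 0 0 0;-4 0 0 0 0 0;-4 0 0 0 0 0")

```text
clock: 22.65
eef_pos: [0.479, 0.1538, 0.0304]
tcp_rot: [-0.29, -3.128, 0.0]
ft_force: [-0.2, -0.8, -2.1]
opening: 0.615
```

Request:
arm_command(increments="-3 0 0 0 0 0;-3 0 0 0 0 0;-3 0 0 0 0 0;-3 0 0 0 0 0;-3 0 0 0 0 0")

```text
clock: 23.28
eef_pos: [0.4936, 0.1511, 0.0305]
tcp_rot: [-0.29, -3.128, 0.0]
ft_force: [1.0, -0.8, -3.5]
opening: 0.61
```

Request:
arm_command(increments="-3 0 0 0 0 0;-3 0 0 0 0 0;-3 0 0 0 0 0;-3 0 0 0 0 0;-2 0 0 0 0 0;0 0 0 0 0 0")

```text
clock: 24.02
eef_pos: [0.5074, 0.1485, 0.0305]
tcp_rot: [0.291, 3.128, 0.0]
ft_force: [0.1, -0.4, -3.5]
opening: 0.609
```

Request:
arm_command(increments="0 0 1 0 0 0;0 0 0.7 0 0 0;0 0 0 0 0 0;0 0 0 0 0 0")

```text
clock: 24.52
eef_pos: [0.5073, 0.1486, 0.0288]
tcp_rot: [0.29, 3.128, 0.0]
ft_force: [-0.3, 0.1, -2.7]
opening: 0.613
```

Request:
arm_command(increments="0 0 0.4 0 0 0;0 0 0 0 0 0;0 0 0 0 0 0")

```text
clock: 24.9
eef_pos: [0.5073, 0.1485, 0.0285]
tcp_rot: [0.29, 3.128, 0.0]
ft_force: [-0.3, 0.1, -1.4]
opening: 0.609
```

Request:
arm_command(increments="0 0 0.3 0 0 0;0 0 0 0 0 0;0 0 0 0 0 0")

```text
clock: 25.28
eef_pos: [0.5074, 0.1486, 0.0282]
tcp_rot: [0.29, 3.128, 0.0]
ft_force: [0.6, 0.7, -1.3]
opening: 0.608
```

It is on the seat (about 2 N of its weight carried). I'll slide it under the keeper.

Request:
arm_command(increments="-2 0 0 0 0 0;-2.5 0 0 0 0 0;-2.5 0 0 0 0 0;-2.5 0 0 0 0 0;-2.5 0 0 0 0 0")

```text
clock: 25.9
eef_pos: [0.5193, 0.1463, 0.0282]
tcp_rot: [0.29, 3.128, 0.0]
ft_force: [-0.7, -0.6, 0.5]
opening: 0.61
```

Request:
arm_command(increments="-2.5 0 0 0 0 0;-2.5 0 0 0 0 0;-2.5 0 0 0 0 0;-2.5 0 0 0 0 0")

```text
clock: 26.4
eef_pos: [0.5291, 0.1445, 0.0282]
tcp_rot: [0.29, 3.128, 0.0]
ft_force: [-0.9, 0.3, 0.3]
opening: 0.609
```

Request:
arm_command(increments="-2.5 0 0 0 0 0;-2.5 0 0 0 0 0;-2.5 0 0 0 0 0;-2.5 0 0 0 0 0")

```text
clock: 26.9
eef_pos: [0.539, 0.1426, 0.0282]
tcp_rot: [0.29, 3.128, 0.0]
ft_force: [-1.3, 0.1, 2.4]
opening: 0.609
```

Request:
arm_command(increments="-1.5 0 -0.3 0 0 0;-1.5 0 0 0 0 0;-1.5 0 0 0 0 0;-1.5 0 0 0 0 0")

```text
clock: 27.4
eef_pos: [0.5446, 0.1415, 0.0284]
tcp_rot: [-0.29, -3.128, 0.0]
ft_force: [-1.5, -0.1, 1.6]
opening: 0.605
```

Request:
arm_command(increments="-1 0 0 0 0 0;-1 0 0 0 0 0;0 0 0 0 0 0")

```text
clock: 27.78
eef_pos: [0.5468, 0.1411, 0.0284]
tcp_rot: [0.29, 3.128, -0.0]
ft_force: [-0.4, -0.3, 1.1]
opening: 0.607
```

Request:
arm_command(increments="-1 0 0 0 0 0;0 0 0 0 0 0")

```text
clock: 28.02
eef_pos: [0.5476, 0.1409, 0.0284]
tcp_rot: [0.29, 3.128, -0.0]
ft_force: [-0.2, 0.3, 2.2]
opening: 0.611
```

Request:
arm_command(increments="-0.8 0 0 0 0 0;0 0 0 0 0 0")

```text
clock: 28.28
eef_pos: [0.5484, 0.1408, 0.0284]
tcp_rot: [0.29, 3.128, 0.0]
ft_force: [-1.4, 0.6, 1.5]
opening: 0.61
```

Request:
arm_command(increments="-0.8 0 0 0 0 0;0 0 0 0 0 0")

```text
clock: 28.52
eef_pos: [0.5492, 0.1407, 0.0284]
tcp_rot: [0.29, 3.128, 0.0]
ft_force: [-0.9, 0.9, 1.8]
opening: 0.61
```

Request:
arm_command(increments="-0.8 0 0 0 0 0;0 0 0 0 0 0")

```text
clock: 28.78
eef_pos: [0.55, 0.1405, 0.0284]
tcp_rot: [0.29, 3.128, 0.0]
ft_force: [-1.2, 0.7, 1.3]
opening: 0.609
```

Request:
arm_command(increments="-0.8 0 0 0 0 0;0 0 0 0 0 0")

```text
clock: 29.02
eef_pos: [0.5508, 0.1404, 0.0284]
tcp_rot: [0.29, 3.128, 0.0]
ft_force: [-0.1, 0.6, 2.3]
opening: 0.61
```

Request:
arm_command(increments="-0.8 0 0 0 0 0;0 0 0 0 0 0")

```text
clock: 29.28
eef_pos: [0.5516, 0.1402, 0.0284]
tcp_rot: [0.29, 3.128, 0.0]
ft_force: [-0.6, 0.1, 1.3]
opening: 0.61
```

Request:
arm_command(increments="-0.8 0 0 0 0 0;0 0 0 0 0 0")

```text
clock: 29.52
eef_pos: [0.5524, 0.1401, 0.0284]
tcp_rot: [0.29, 3.128, -0.0]
ft_force: [-1.5, 0.0, 2.0]
opening: 0.608
```

Request:
arm_command(increments="-0.8 0 0 0 0 0;0 0 0 0 0 0")

```text
clock: 29.78
eef_pos: [0.5532, 0.1399, 0.0284]
tcp_rot: [0.29, 3.128, 0.0]
ft_force: [-0.3, 0.2, 1.8]
opening: 0.616
```

Request:
arm_command(increments="-0.8 0 0 0 0 0;0 0 0 0 0 0")

```text
clock: 30.02
eef_pos: [0.5538, 0.1398, 0.0284]
tcp_rot: [-0.29, -3.128, 0.0]
ft_force: [-1.9, 0.1, 2.9]
opening: 0.605
```

Request:
arm_command(increments="-0.8 0 0 0 0 0;0 0 0 0 0 0")

```text
clock: 30.28
eef_pos: [0.5538, 0.1398, 0.0284]
tcp_rot: [-0.29, -3.126, 0.0]
ft_force: [-4.6, 0.9, 5.2]
opening: 0.61
```

Firm contact at TCP x = 0.5538. I'll check whether it is the stop or the fingers on the flare.

```bash
python3 - <<'E'
from h import *
s=cam("side");t=cam("top"); go([.5538,.1398,.0284],169.4)
a=cv2.resize(s["frame"][170:240,290:360],(400,400),interpolation=2);b=cv2.resize(t["frame"][140:220,240:320],(400,400),interpolation=2)
cv2.imwrite("pics/crop8.png",np.hstack([a,b]))
E
```

```text
clock 30.38 pos [0.5537 0.1397 0.0284] f [-4.55  0.26  6.55] open 0.611
shift mm [-0.1  0.1 -0. ] turn [-0.004 -0.021 -0.001]
```

View pics/crop8.png

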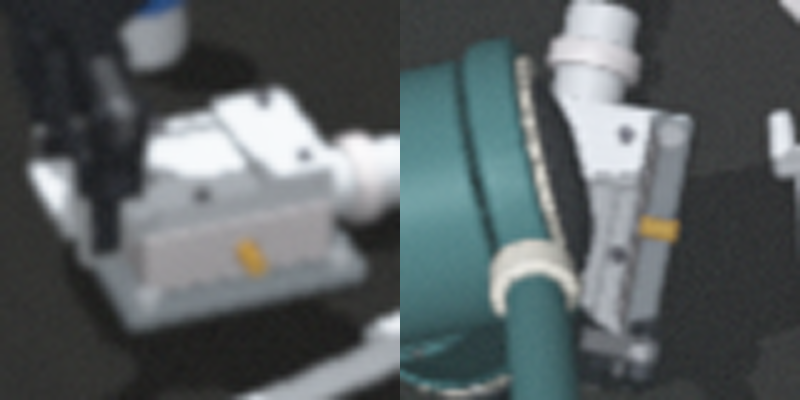

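The side crop has the finger at u≈90–130, right by the body's front edge at u≈135, so which part made contact is unclear. I'll let go, back off, and push the plate's end face with the shut fingertips, which cannot reach the flare.

Request:
arm_command(increments="0.8 0 0 0 0 0;0.7 0 -0.4 0 0 0;0 0 0 0 0 0;0 0 0 0 0 0")

```text
clock: 30.88
eef_pos: [0.5532, 0.1398, 0.0285]
tcp_rot: [-0.291, -3.128, 0.0]
ft_force: [0.6, 1.3, -0.5]
opening: 0.61
```

Request:
arm_command(increments="0 0 0 0 0 0;0 0 0 0 0 0;0 0 0 0 0 0;0 0 0 0 0 0", gripper=85)

```text
clock: 31.38
eef_pos: [0.5532, 0.1399, 0.0289]
tcp_rot: [0.29, 3.128, 0.0]
ft_force: [-1.0, -0.3, -0.9]
opening: 0.998
```

Request:
arm_command(increments="10 0 0 0 0 0;25 0 0 0 0 0;20 0 0 0 0 0;0 0 0 0 0 0")

```text
clock: 31.88
eef_pos: [0.4969, 0.1501, 0.0283]
tcp_rot: [-0.289, -3.126, 0.001]
ft_force: [-0.8, -0.3, -0.4]
opening: 0.997
```

Request:
arm_command(increments="0 0 -12 0 0 0;0 0 -5 0 0 0;0 0 0 0 0 0;0 0 0 0 0 0;0 0 0 0 0 0", gripper=0)

```text
clock: 32.5
eef_pos: [0.4989, 0.1499, 0.0454]
tcp_rot: [-0.291, -3.128, 0.0]
ft_force: [-0.1, 0.1, -0.5]
opening: -0.001
```

```bash
python3 - <<'E'
from h import *
s=cam("side");t=cam("top"); go([.5538,.1398,.047],169.4)
a=cv2.resize(s["frame"][170:240,285:355],(400,400),interpolation=2);b=cv2.resize(t["frame"][140:220,240:320],(400,400),interpolation=2)
cv2.imwrite("pics/crop9.png",np.hstack([a,b]))
E
```

```text
clock 32.6 pos [0.4988 0.1499 0.0454] f [ 0.08 -0.52 -0.37] open 0.001
shift mm [-55.9   0.2  -1.6] turn [-0.003 -0.007 -0.003]
```

View pics/crop9.png

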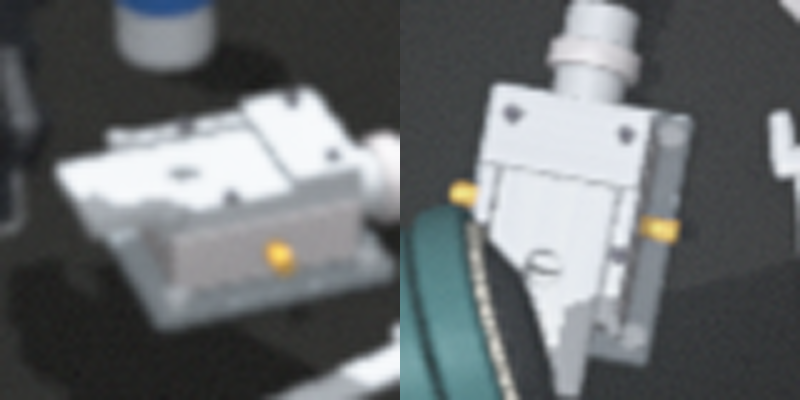

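The plate lies flat on the seat under the keeper, between the guides, bore at top-crop (541,263). I've viewed 12 pictures, so from here it's forces and numbers: the push test on the end face.

Request:
arm_command(increments="-6 0 2 0 0 0;-8 0 0 0 0 0;-6 0 0 0 0 0;-3 0 0 0 0 0;0 0 0 0 0 0")

```text
clock: 33.22
eef_pos: [0.522, 0.1457, 0.0438]
tcp_rot: [-0.291, -3.128, -0.0]
ft_force: [0.5, -0.1, 0.0]
opening: -0.002
```

Request:
arm_command(increments="-1.5 0 0 0 0 0;-1.5 0 0 0 0 0;-1 0 0 0 0 0;0 0 0 0 0 0")

```text
clock: 33.72
eef_pos: [0.5257, 0.1451, 0.0438]
tcp_rot: [0.29, 3.128, 0.0]
ft_force: [-0.2, 0.1, 0.4]
opening: 0.0
```

Request:
arm_command(increments="-1 0 0 0 0 0;-1 0 0 0 0 0;0 0 0 0 0 0")

```text
clock: 34.1
eef_pos: [0.5268, 0.1446, 0.0435]
tcp_rot: [-0.29, -3.126, 0.001]
ft_force: [-2.2, 0.8, 1.2]
opening: 0.002
```

Request:
arm_command(increments="-1 0 0 0 0 0;-1 0 0 0 0 0;0 0 0 0 0 0")

```text
clock: 34.48
eef_pos: [0.5268, 0.1445, 0.0431]
tcp_rot: [-0.29, -3.123, 0.001]
ft_force: [-7.2, 1.4, 4.5]
opening: -0.003
```

The plate stops dead at TCP x = 0.5268 as the push grows from 2 to 7 N. Its bore also lies about 40 mm from the keeper edge in the last picture, as it should at home. I'll retreat.

Request:
arm_command(increments="1.5 0 0 0 0 0;2 0 0 0 0 0;10 0 0 0 0 0;20 0 0 0 0 0;10 0 -20 0 0 0;0 0 -40 0 0 0;0 0 -40 0 0 0;0 0 -40 0 0 0")

```text
clock: 35.48
eef_pos: [0.4854, 0.1525, 0.1848]
tcp_rot: [-0.29, -3.128, -0.0]
ft_force: [0.1, 0.5, -0.1]
opening: -0.001
```

Request:
arm_command(increments="0 -40 0 0 0 0;0 -50 0 0 0 0;0 -50 0 0 0 0;0 -50 0 0 0 0;0 -20 0 0 0 0;0 0 0 0 0 0;0 0 0 0 0 0;0 0 0 0 0 0")

```text
clock: 36.48
eef_pos: [0.4481, -0.053, 0.1837]
tcp_rot: [-0.288, -3.128, -0.0]
ft_force: [-0.1, -0.1, -0.5]
opening: 0.002
```

```bash
python3 - <<'E'
from h import *
t=cam("top"); s=cam("side"); go([.46,0,.2],169.4)
cv2.imwrite("pics/final_t.png",t["frame"]);cv2.imwrite("pics/final_s.png",s["frame"])
# plate rear edge check: bright mask of the side view, leftmost point of the flow head blob vs. prediction for a home plate
g=cv2.cvtColor(s["frame"],cv2.COLOR_BGR2GRAY)[185:215,285:330]; c,_=cv2.findContours((g>190).astype(np.uint8),0,2); k=max(c,key=cv2.contourArea).reshape(-1,2); l=k[k[:,0].argmin()]+[285,185]
a=np.radians(-10.6);e=np.array([np.cos(a),np.sin(a),0]);n=np.array([-e[1],e[0],0]);o=np.array([.5902,.1312,.053])
print("left corner",l,[(x,(np.array(proj(s,o+e*(x-.055)+n*.027))+[1.3,1.8]).round(1)) for x in(-.005,0,.005)])
# other things moved?
for nm,i in(("top",t),("side",s)):
    d=cv2.absdiff(cv2.imread(f"pics/{nm}0.png"),i["frame"]).max(2); d=cv2.morphologyEx((d>70).astype(np.uint8),2,np.ones((2,2)))
    N,_,st,_=cv2.connectedComponentsWithStats(d); print(nm,[r[:5].tolist() for r in st[1:] if r[4]>15])
E
```

```text
clock 36.58 pos [ 0.4482 -0.0532  0.1837] f [-0.07  0.38 -0.68] open 0.0
shift mm [ -1.9  54.4 -16.3] turn [ 0.001 -0.001  0.016]
left corner [309 197] [(-0.005, array([292.5, 200.7])), (0, array([294.2, 200.4])), (0.005, array([296., 200.]))]
top [[268, 184, 8, 8, 49], [315, 204, 20, 64, 620], [253, 208, 25, 12, 226], [335, 228, 73, 48, 2589], [426, 234, 2, 9, 18], [408, 238, 19, 42, 509], [298, 270, 35, 86, 895], [397, 283, 23, 27, 306], [404, 317, 5, 9, 24], [390, 343, 25, 28, 337], [159, 350, 11, 4, 29], [291, 371, 19, 48, 574], [311, 382, 87, 44, 1738], [394, 400, 20, 50, 661], [282, 418, 16, 35, 124], [307, 419, 86, 59, 2277], [282, 462, 11, 18, 90], [298, 467, 9, 13, 38]]
side [[47, 0, 35, 40, 928], [77, 0, 89, 27, 1184], [169, 0, 166, 115, 6655], [263, 15, 9, 11, 73], [0, 16, 86, 167, 4590], [279, 28, 7, 14, 66], [56, 39, 37, 63, 917], [282, 125, 23, 16, 185], [306, 127, 15, 46, 473], [162, 188, 6, 8, 25], [305, 193, 11, 9, 51], [17, 199, 10, 16, 60], [97, 199, 22, 49, 376], [296, 198, 6, 10, 40], [322, 201, 5, 4, 17], [76, 205, 14, 10, 33], [304, 205, 5, 5, 22], [308, 213, 6, 9, 29], [30, 221, 16, 3, 32], [0, 226, 12, 27, 243], [11, 228, 16, 18, 218], [30, 235, 77, 50, 687], [375, 250, 50, 19, 139], [261, 350, 4, 7, 17]]
```

```bash
python3 -c "
from h import *
print(manip.sign_off())"
```

```text
the job is handed in; nothing more can be done
None
```

The top plate is home in the flow head: I slid it under the keeper to the stop, let go and backed the arm away. I handed the job in at about 37 s on the robot's clock, against the 72 s limit.

- **Drawing it out:** I pressed with the shut fingertips, about 7 N at first and about 10 N for most of the drag. That brought the plate about 43 mm out of the magazine, and the highest reading was 10.6 N. I then gripped its long edges and slid it out level. Just after it came clear, the side picture showed the second plate still in place.
- **Seating it:** I entered through the flared mouth, lowered the plate lightly onto the seat and slid it in until it met resistance. It wasn't clear whether the plate or the fingers had made contact, so I let go and pushed the plate's end with the shut fingertips. It did not move as the push rose from 2 to about 7 N.
- **Position check:** the last viewed picture puts the plate's bore about 40 mm from the keeper's front edge, which is where it should be at home.

**Checks that failed or disagreed:**
- **Stop position:** the stop came about 5 mm further in than my camera estimate. I put this down to error in the flow head's measured position and in how I held the plate.
- **Final corner check:** it picked a wrong point, with the arm's shadow as the likely cause, so I don't count it. The side-view difference starts at column 296, and a plate at home would start at 294.
- **Other objects:** comparing the final pictures with the first ones showed no movement I could tell from the arm and its shadow. The spanner's area was among those changes, so I could not check it separately. I felt no contact there.

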